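# Load the cogs on the keyed hub

## Robot

A 6-joint arm with a two-finger parallel gripper is mounted at the origin on a cart in front of the work surface, level with it; the furniture and walls round the work are solid. World frame = base frame: x ahead of the robot, y to its left, z up, the work surface at z = 0. Lengths are in mm, angles in rad, forces in N, time in s.
With the tool pointing down it reaches from about 275 to 825 mm from the base axis. Payload 4.9 kg.
Tool frame: the origin (TCP) lies on the centre line of the jaws, within the pads' length; the fingertips stand 19 mm ahead of it and the grasp point (between the pads) is the TCP; z points along the fingers, y is the line along which they close (so a half turn about z gives the same grasp; the last joint's range is limited). The gripper opens to 85 mm and grips with 20 to 120 N. Pads are 22 mm wide; open, the fingers measure 114 mm over their backs; the gripper's body (76 mm by 85 mm) begins 54 mm behind the grasp point. The pads swing forward as they close: fully open they stand 13 mm farther back than shut.
Start: joints at [-1.453, 0.326, -0.193, 1.052, 0, 1.437], TCP at [137.042, -532.671, 250.281] pointing down, gripper open.
Joint ranges: [-2.65, 2.65], [-0.97, 1.79], [-1.3, 1.35], [-1.93, 2.1], [-1.47, 1.37], [-3.14, 3.14]. Speed limits (rad/s): [2.57, 2.57, 3.14, 3.14, 3.14, 3.14].

## Interface

Orientations are given as a unit quaternion [x, y, z, w].
In Python, from workcell import monitor, cams, ticket gives the robot as it stands.
- The arm moves only by the tool jog_arm, never from a script. Its argument "motion" is a list that holds one entry, the list of rows, each a list of 7 numbers: the shift along the tool's x, y, z in mm, then the turn, a rotation vector about the tool's x, y, z in degrees, then the closure, from -1 (fully open) to 1 (shut), so that 0 is half open. A call has 1 to 12 rows; each row is the pose to reach, as a shift and turn from the pose commanded when the call began, along the tool's axes at that moment; what a row does not reach only later rows make up. A row lasts 1/8 s, in which the tool goes at most 62.5 mm and 10.7 degrees, less where a joint would pass 70% of its speed; a pose out of reach is approached as far as the arm can. A call with a gripper value outside its range is refused whole. The fingers move at their own pace and stop on an object; "force" is the grip in N (left out, the last holds). Time passes only in rows, so rows that repeat a pose let the fingers close. It gives the time, the measured TCP pose, the force, the opening and the grip force at its end, in the units of the state.
- monitor.sense(): the state, without advancing time (a new reading comes with each control period).
- cams.snapshot(name): name is "side" or "top" or "wrist"; returns the picture (384x512x3 uint8, red, green, blue); there is no depth.
- cams.camera_model(name): a dict with "camera_matrix" (3x3 intrinsics, pixels), "rvec" (rotation vector, rad) and "tvec" (3), from world to camera coordinates, as OpenCV has them; the wrist camera has in their place "tool_from_camera" (4x4, takes a point from camera to tool coordinates, whose origin is the TCP and whose axes are the flange's). Camera axes: x right, y down, z forward; pixel columns grow to the right and rows downward; lengths in mm; the calibration is good to about 2 mm. A picture is of the moment at which its call begins: read the wrist's pose just before it. camera_model takes no time and is no camera call.
- ticket.sign_off(): hands the job in; it is judged then, once.
The state is a dict: "time_s": time; "joint_pos": joint angles; "joint_velocities": joint speeds; "joint_torque": joint torques, N m; "tcp_pos": TCP position; "tool_rot": TCP orientation; "contact_force": force on the tool from outside, world axes, zero at the start; "moment": the same for the moment, N m; "width": finger opening in mm; "grip_force": force on a finger pad.
Only numpy, scipy, OpenCV 4.12 (cv2) and the standard library are available. Lean on these libraries where they do the work, as an engineer would, in place of code of your own. Each camera call takes 0.05 s, during which the arm holds its last target. There are 200 camera calls.

## Task

Get the keyed hub ready for its test run: lift off the dust cap and then the smooth transit ring under it and set them side by side in the parts tray, the cap open end down and the ring flat on the floor, then oil the bare hub with a brief full press of the oil can's nozzle cap, letting it spring back up. Slide every toothed cog that lies on the bench onto the hub, turned so that its wide keyway fits the wide master spline, largest at the bottom and smallest on top, each fully home on the shoulder or on the cog below. Then oil the finished stack with another brief full press and leave the nozzle up, the cap and ring in the tray and the other things on the bench where they are.

Things in the scene. Friction and masses are not known exactly. Their poses are not given: they have to be found in the camera images.
- hub_seat (a point): Centre of the fixed hub's flat steel shoulder, on which the lowest cog rests: 48 mm across, 24 mm above the bench, on a 92 mm round aluminium flange 10 mm thick. z is the hub's axis, upright; its own +x points to the master spline, marked by a dark radial line on the flange. Bare bench beside the mat is 2 to 3 mm lower.
- hub_top (a point): Tip of the hub's splined shaft, 66 mm above the seat. Core 22 mm across, five splines 72 degrees apart reaching 32 mm across: four 6 mm wide, the master 12 mm wide (on +x). Splines end 8 mm below this tip, where the bare core tapers to 13 mm. A cog goes on at one angle only, with about 1.2 mm play at each spline side and 1.5 mm round the core.
- dust_cap_mid (a point): Ribbed grey plastic dust cap, an upside-down cup, 49 mm across, 72 mm tall, 60 g, open below (bore 40 mm), standing over the hub on the transit ring at the start. This point is its centre, half-way up (36 mm above its open rim); z is its axis, up.
- transit_ring_mid (a point): Smooth aluminium ring without teeth, 57 mm across, 22 mm thick, 120 g, with the same keyed bore as the cogs, seated on the hub's shoulder under the dust cap at the start; lifts straight up. This point: its centre, 11 mm above its underside; z its axis.
- parts_tray: Fixed shallow steel tray, 110 mm (x) by 170 mm (y) outside, 16 mm high, walls and floor 3 mm thick. Origin at the centre of its underside (floor's top 3 mm higher); x and y along its sides, z up.
- nozzle_top (a point): Centre of the flat top of the black round nozzle cap (28 mm across, 20 mm tall) on the white oil can (54 mm across), which is fixed upright in a 90 mm square holder; about 166 mm above the bench. The spout points along its own -x, towards the hub. Press straight down here.
- nozzle (a joint): Travel of the sprung nozzle cap: 0 m up, 0.006 m fully down (about 6 N there, 1.2 N to start); it springs back when let go.
- cog_large_mid (a point): The largest toothed steel ring (cog), 69 mm over the teeth, 22 mm thick, about 300 g, flat on the bench; grip it across the rim at any angle (solid, 68 mm round). This point: its centre, 11 mm above its underside; z its axis. Bore 25 mm, with five keyways 72 degrees apart, four 8.5 mm wide, the master 14.5 mm wide on the cog's own +x, by a dark radial line on top. May be absent.
- cog_medium_mid (a point): The middle-sized toothed steel ring (cog), 61 mm over the teeth, 22 mm thick, about 240 g, flat on the bench; grip it across the rim at any angle (solid, 60 mm round). This point: its centre, 11 mm above its underside; z its axis. Bore 25 mm, with five keyways 72 degrees apart, four 8.5 mm wide, the master 14.5 mm wide on the cog's own +x, by a dark radial line on top. May be absent.
- cog_small_mid (a point): The smallest toothed steel ring (cog), 53 mm over the teeth, 22 mm thick, about 180 g, flat on the bench; grip it across the rim at any angle (solid, 52 mm round). This point: its centre, 11 mm above its underside; z its axis. Bore 25 mm, with five keyways 72 degrees apart, four 8.5 mm wide, the master 14.5 mm wide on the cog's own +x, by a dark radial line on top. May be absent.
- roll: Bystander, not part of the job: roll of black tape, 62 mm across, 19 mm high. Origin under its middle.
- sink: Bystander, not part of the job: black finned heat sink, 30 x 40 x 22 mm. Origin under its middle.
- pad_block: Bystander, not part of the job: cork sanding block, 45 x 70 x 28 mm. Origin under its middle.
- marker: Bystander, not part of the job: marker pen, 135 mm long, 17 mm thick. Origin under its middle.
- tea_mug: Bystander, not part of the job: mug, 78 mm across, 101 mm high. Origin under its middle.
- big_tape: Bystander, not part of the job: roll of masking tape, 103 mm across, 25 mm high. Origin under its middle.

How it is judged:
By the outcome, as a careful person would: the job done as asked, in the order asked, and still so for the second after the job is handed in, with the robot touching nothing.
Of cog_large, cog_medium, cog_small only 2 to 3 are there at a start; the rules pass over those that are not, and their reading is None.
At some moment in a run one of cog_large, cog_medium, cog_small may be knocked a few centimetres aside while the robot is not near it.
It also fails if it takes over 210 s, if anything falls off the work surface, if the arm or the gripper's body presses on something with over 40 N, if the wrist force passes 120 N, or if a joint passes its speed limit or range.

## Working session

There is one attempt and no reset: what is moved stays moved. The work goes in short steps, Python scripts to look and compute and a tool call to move; the robot and the scene stay as the last step left them, time stands still between calls to the robot, and variables do not carry over. Pictures are saved under pics/ and viewed, at most 14 in all, crops included, and the job is handed in when it is done.

Besides the shell and the picture viewer there is one more tool, called after "Emit:" as name(argument=value, ...) on one line, values as JSON. jog_arm: Moves the arm, as the interface text tells. Its arguments: {"type":"object","properties":{"motion":{"type":"array","items":{"type":"array","items":{"type":"array","items":{"type":"number"}}}},"force":{"type":"number"}},"required":["motion"]}

```bash
mkdir -p pics; ls
cat > h.py <<'E'
import sys; sys.path.insert(0,'.')
import numpy as np, cv2
from scipy.spatial.transform import Rotation as R
from workcell import monitor, cams, ticket
def snap(name,fn):
    s=monitor.sense(); im=cams.snapshot(name); cv2.imwrite(f'pics/{fn}.png',im[:,:,::-1]); 
    import json; json.dump({'p':list(map(float,s['tcp_pos'])),'q':list(map(float,s['tool_rot']))},open(f'pics/{fn}.json','w')); return im
def extr(name,fn=None):
    m=cams.camera_model(name); K=np.array(m['camera_matrix'],float)
    if name=='wrist':
        import json; j=json.load(open(f'pics/{fn}.json'))
        T=np.eye(4); T[:3,:3]=R.from_quat(j['q']).as_matrix(); T[:3,3]=j['p']
        W=np.linalg.inv(T@np.array(m['tool_from_camera']))
        return K,W[:3,:3],W[:3,3]
    return K,R.from_rotvec(np.ravel(m['rvec'])).as_matrix(),np.ravel(m['tvec'])
def pt(name,uv,z,fn=None):
    K,Rm,t=extr(name,fn); d=Rm.T@np.linalg.solve(K,[uv[0],uv[1],1]); c=-Rm.T@t
    return c+d*(z-c[2])/d[2]
def px(name,P,fn=None):
    K,Rm,t=extr(name,fn); q=K@(Rm@np.array(P,float)+t); return q[:2]/q[2]
E
python3 - <<'E'
from h import *
print(monitor.sense())
for n in ('top','side','wrist'):
    im=snap(n,n+'0'); m=cams.camera_model(n); print(n,m)
    if n!='wrist': cv2.imwrite(f'pics/{n}0b.png',cv2.resize(im[:,:,::-1],(800,600),interpolation=cv2.INTER_CUBIC))
E
```

```text
pics
{'time_s': 0.0, 'joint_pos': array([-1.45316945e+00,  3.26926201e-01, -1.93567480e-01,  1.05199875e+00,
       -9.12099995e-07,  1.43661002e+00]), 'joint_velocities': array([1.45068679e-03, 6.22157605e-05, 1.70620702e-04, 3.04888712e-04,
       3.62462853e-04, 5.73781631e-04]), 'joint_torque': array([ 1.45715763e-03, -4.43396044e+01,  2.62442458e+01,  1.54268841e-02,
        1.44492046e-04,  3.77508371e-06]), 'tcp_pos': array([ 136.99252353, -532.10961275,  249.51765822]), 'tool_rot': array([ 9.92083874e-01,  1.25574156e-01,  6.56552016e-06, -8.48026983e-04]), 'contact_force': array([ 0.5901457 , -0.63796651, -0.13744844]), 'moment': array([0.01276216, 0.04221836, 0.0185999 ]), 'grip_force': 0.0, 'width': 85.43277167671782}
top {'camera_matrix': array([[419.89565301,   0.        , 252.72982702],
       [  0.        , 419.89565301, 194.88976873],
       [  0.        ,   0.        ,   1.        ]]), 'rvec': array([ 2.15613775, -2.17979361,  0.1196138 ]), 'tvec': array([  47.34207844,  578.587286  , 1397.19694814])}
side {'camera_matrix': array([[472.37549206,   0.        , 250.83626366],
       [  0.        , 472.37549206, 184.22886359],
       [  0.        ,   0.        ,   1.        ]]), 'rvec': array([ 0.20971985, -2.49352922,  1.76776503]), 'tvec': array([ 568.17980125,  142.27174852, 1266.92985421])}
wrist {'camera_matrix': array([[335.78608527,   0.        , 253.19553435],
       [  0.        , 335.78608527, 191.85206261],
       [  0.        ,   0.        ,   1.        ]]), 'tool_from_camera': array([[ 9.19891412e-04, -9.56800877e-01, -2.90742560e-01,
         7.36076379e+01],
       [ 9.99999379e-01,  6.97264687e-04,  8.69316749e-04,
         1.58083002e+00],
       [-6.29038507e-04, -2.90743179e-01,  9.56800924e-01,
        -1.24262134e+02],
       [ 0.00000000e+00,  0.00000000e+00,  0.00000000e+00,
         1.00000000e+00]])}
```

View pics/top0b.png

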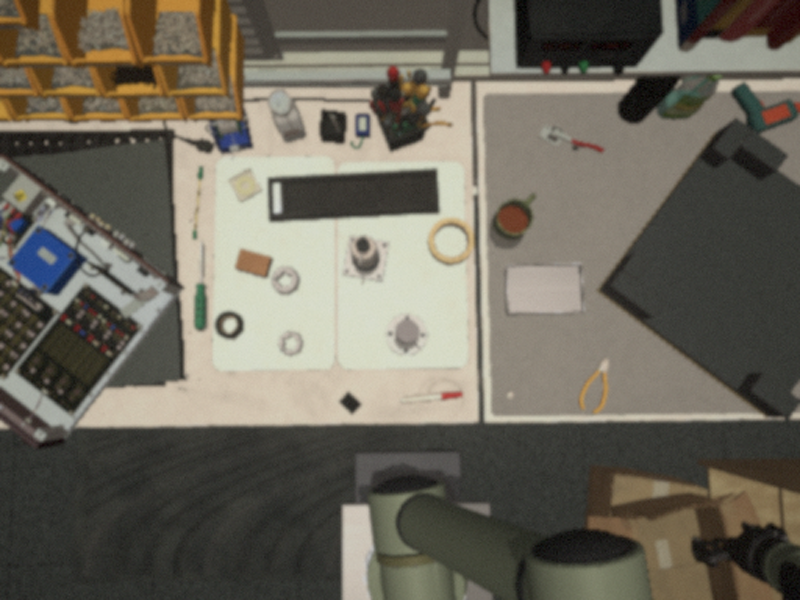

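View pics/side0b.png

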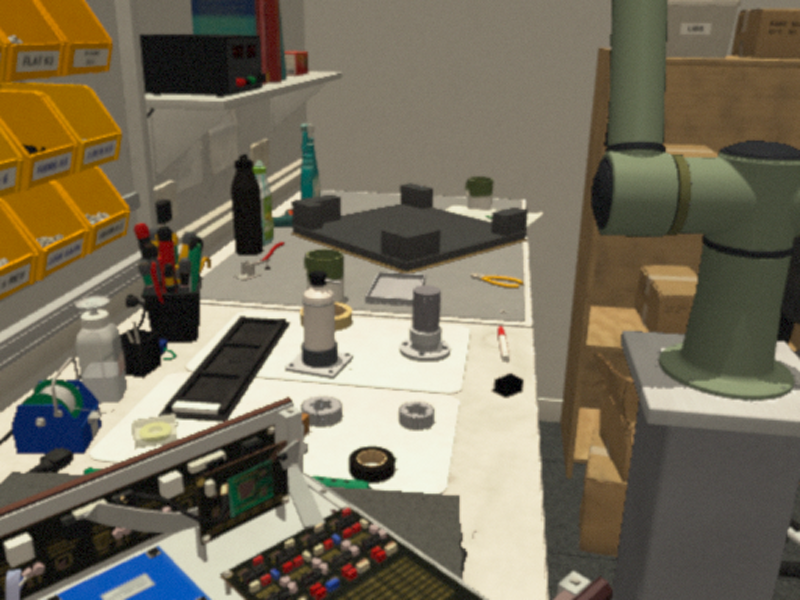

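Top view (800-px copy): capped hub at (406,333), oil can at (364,254) with the cap's top near (362,240), tray centre at (545,289), and only two cogs, at (285,279) and (290,343). The side view also shows just the two cogs.

Run:
```python
from h import *
k=1.5625
for n,u,v,z in [('cap top',406,331,118),('flange',407,334,10),('nozzle',362,240,166),('tray',545,289,16),('trayTL',506,265,16),('trayBR',583,314,16),('cogA',285,279,24),('cogAL',271,279,24),('cogAR',299,279,24),('cogB',290,343,24),('cogBL',278,343,24),('cogBR',303,343,24),('mug',513,220,100),('roll',229,325,19),('bigtape',451,242,25),('block',254,263,28)]:
    print(n,pt('top',(u/k,v/k),z).round(0))
c=lambda n:(lambda e:(-e[1].T@e[2]).round())(extr(n))
print(c('top'),c('side'))
for n,u,v,z in [('capS',426,290,118),('nozS',318,275,166),('cogAs',321,404,24),('cogBs',416,409,24)]: print(n,pt('side',(u/k,v/k),z).round(0))
print(R.from_quat(monitor.sense()['tool_rot']).as_matrix().round(3))
```

```text
cap top [515.  19. 118.]
flange [516.  15.  10.]
nozzle [694. 106. 166.]
tray [ 612. -291.   16.]
trayTL [ 666. -206.   16.]
trayBR [ 555. -372.   16.]
cogA [639. 282.  24.]
cogAL [639. 312.  24.]
cogAR [638. 251.  24.]
cogB [498. 270.  24.]
cogBL [498. 296.  24.]
cogBR [498. 242.  24.]
mug [ 748. -209.  100.]
roll [539. 404.  19.]
bigtape [717. -84.  25.]
block [674. 349.  28.]
[ 427.   47. 1451.] [ 390. 1224.  546.]
capS [514.  21. 118.]
nozS [681. 118. 166.]
cogAs [636. 286.  24.]
cogBs [497. 275.  24.]
[[ 0.968  0.249 -0.   ]
 [ 0.249 -0.968  0.001]
 [ 0.    -0.001 -1.   ]]
```

```bash
cat >> h.py <<'E'
def yaw(M=None):
    M=R.from_quat(monitor.sense()['tool_rot']).as_matrix() if M is None else M
    return np.degrees(np.arctan2(M[1,0],M[0,0]))
def go(p,y=None):
    s=monitor.sense(); M=R.from_quat(s['tool_rot']).as_matrix()
    y0=yaw(M); y=y0 if y is None else y
    T=R.from_euler('z',y,degrees=True).as_matrix()@np.diag([1,-1,-1.])
    d=M.T@(np.array(p)-s['tcp_pos']); r=np.degrees(R.from_matrix(M.T@T).as_rotvec())
    print('t',round(s['time_s'],2),'shift',d.round(1),'rot',r.round(1),'yaw0',round(y0,2),'q6',round(s['joint_pos'][5],2),'w',round(s['width'],1),'F',np.round(s['contact_force'],1))
E
python3 -c "
from h import *
go([515,18,250],90)"
```

```text
t 0.15 shift [ 5.032e+02 -4.387e+02  4.000e-01] rot [ -0.1  -0.1 -75.6] yaw0 14.43 q6 1.44 w 85.3 F [-0.2  0.3  0.3]
```

Emit:
jog_arm(motion=[[[503, -438.5, 0, 0, 0, -75.6, -1], [503, -438.5, 0, 0, 0, -75.6, -1], [503, -438.5, 0, 0, 0, -75.6, -1], [503, -438.5, 0, 0, 0, -75.6, -1], [503, -438.5, 0, 0, 0, -75.6, -1], [503, -438.5, 0, 0, 0, -75.6, -1], [503, -438.5, 0, 0, 0, -75.6, -1], [503, -438.5, 0, 0, 0, -75.6, -1], [503, -438.5, 0, 0, 0, -75.6, -1], [503, -438.5, 0, 0, 0, -75.6, -1], [503, -438.5, 0, 0, 0, -75.6, -1], [503, -438.5, 0, 0, 0, -75.6, -1]]])

```text
time_s: 1.65
tcp_pos: [515.9, 19.6, 249.8]
tool_rot: [0.705, 0.709, 0.0, -0.0]
contact_force: [-0.3, -0.1, 0.1]
width: 85.3
grip_force: 0.0
```

```bash
python3 -c "
from h import *
im=snap('wrist','w1'); cv2.imwrite('pics/w1b.png',cv2.resize(im[:,:,::-1],(768,576),interpolation=cv2.INTER_CUBIC))
go([515,18,250],90)"
```

```text
t 1.7 shift [-0.4  0.1 -0.3] rot [-0.1  0.   0.2] yaw0 90.18 q6 1.46 w 85.6 F [-0.5 -0.8 -1. ]
```

View pics/w1b.png

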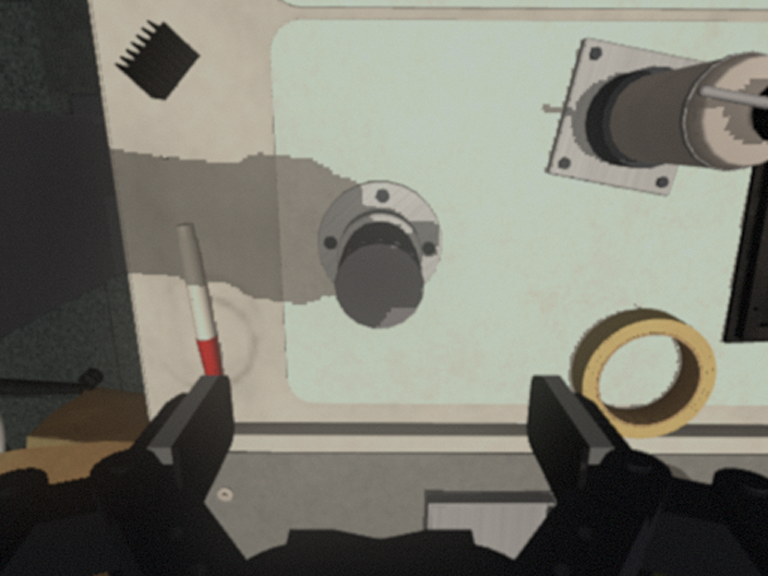

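The wrist view shows the cap's top disc centred at about (379,284) in the 1.5x picture and the flange centred at about (380,243); no dark line is visible yet.

```bash
python3 -c "
from h import *
print(pt('wrist',(379/1.5,284/1.5),118,'w1'),pt('wrist',(334/1.5,284/1.5),118,'w1'),pt('wrist',(424/1.5,284/1.5),118,'w1'),pt('wrist',(379.5/1.5,242/1.5),10,'w1'))
print(pt('wrist',(318/1.5,243/1.5),10,'w1'),pt('wrist',(441/1.5,243/1.5),10,'w1'))
go([515,18,96],90)"
```

```text
[515.4864214   16.27502101 118.        ] [491.63144455  16.12910594 118.        ] [539.33894621  16.42092107 118.        ] [515.63012115  16.54965276  10.        ]
[470.39683779  15.52705176  10.        ] [560.86585677  16.07611724  10.        ]
t 1.7 shift [ -0.4   0.3 153.7] rot [-0.1  0.   0.2] yaw0 90.18 q6 1.46 w 85.6 F [-0.5 -0.8 -1. ]
```

Emit:
jog_arm(motion=[[[-2, 0.6, 60, 0, 0, 0.2, -1], [-2, 0.6, 115, 0, 0, 0.2, -1], [-2, 0.6, 157, 0, 0, 0.2, -1], [-2, 0.6, 157, 0, 0, 0.2, -1], [-2, 0.6, 157, 0, 0, 0.2, 0.6], [-2, 0.6, 157, 0, 0, 0.2, 0.6], [-2, 0.6, 157, 0, 0, 0.2, 0.6], [-2, 0.6, 157, 0, 0, 0.2, 0.6], [-2, 0.6, 157, 0, 0, 0.2, 0.6], [-2, 0.6, 157, 0, 0, 0.2, 0.6]]], force=35)

```text
time_s: 2.95
tcp_pos: [517.1, 14.9, 95.5]
tool_rot: [0.708, 0.706, 0.001, 0.002]
contact_force: [-0.9, -0.7, 4.9]
width: 47.6
grip_force: 35.4
```

```bash
python3 -c "
from h import *
go([612,-250,160],90)"
```

```text
t 2.95 shift [-264.7   96.   -63.8] rot [ 0.2  0.1 -0.2] yaw0 89.82 q6 1.46 w 47.6 F [-0.9 -0.7  4.9]
```

Emit:
jog_arm(motion=[[[0, 0, -30, 0, 0, 0, 0.6], [0, 0, -75, 0, 0, 0, 0.6], [0, 0, -95, 0, 0, 0, 0.6], [-50, 20, -95, 0, 0, 0, 0.6], [-110, 40, -95, 0, 0, 0, 0.6], [-170, 60, -95, 0, 0, 0, 0.6], [-225, 80, -95, 0, 0, 0, 0.6], [-265, 95.5, -95, 0, 0, 0, 0.6], [-265, 95.5, -95, 0, 0, 0, 0.6], [-265, 95.5, -95, 0, 0, 0, 0.6], [-265, 95.5, -95, 0, 0, 0, 0.6]]])

```text
time_s: 4.32
tcp_pos: [610.0, -248.5, 188.9]
tool_rot: [0.708, 0.707, 0.0, -0.0]
contact_force: [0.9, 0.4, -0.5]
width: 47.6
grip_force: 36.4
```

```bash
python3 -c "
from h import *
im=snap('wrist','w2'); im2=snap('side','s2');im3=snap('top','t2')
c=lambda a,f:cv2.resize(a[:,:,::-1],None,fx=f,fy=f,interpolation=cv2.INTER_CUBIC)
m=np.vstack([c(im,1.4)[:520,:716]]); cv2.imwrite('pics/w2b.png',m)
q=px('top',[515,16,20]); print('hub px',q, px('top',[612,-289,16]))
u,v=q.astype(int); h=c(im3[v-40:v+40,u-40:u+140],3.5); cv2.imwrite('pics/t2b.png',h)
go([612,-251,160],90)"
```

```text
hub px [260.26555858 213.82803702] [348.32712746 184.83055475]
t 4.47 shift [-2.2  1.8 28.7] rot [ 0.   0.  -0.1] yaw0 89.91 q6 1.07 w 47.4 F [-0.2  0.2 -0.4]
```

View pics/w2b.png

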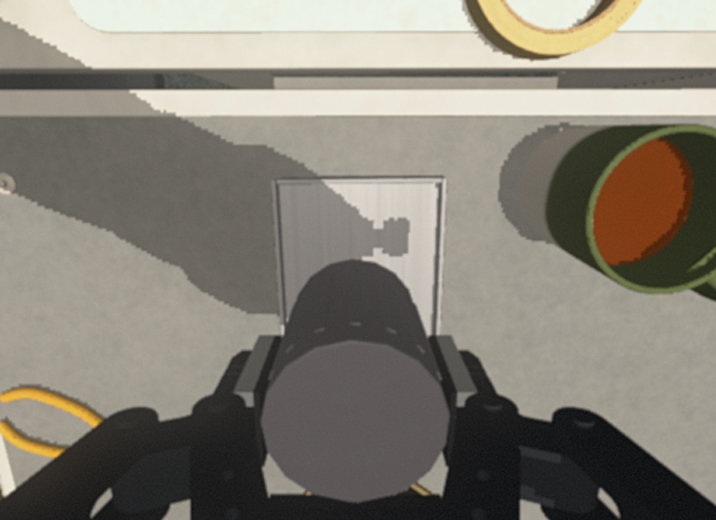

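```bash
python3 -c "
from h import *
for z in (13,16): print(pt('wrist',(275/1.4,179/1.4),z,'w2'),pt('wrist',(445/1.4,178/1.4),z,'w2'))
"
```

```text
[ 559.88333763 -208.32833149   13.        ] [ 667.07955895 -207.76311759   13.        ]
[ 560.38564259 -208.00738661   16.        ] [ 666.51043303 -207.44782205   16.        ]
```

Emit:
jog_arm(motion=[[[-3, 3.5, 50, 0, 0, 0, 0.6], [-3, 3.5, 100, 0, 0, 0, 0.6], [-3, 3.5, 128, 0, 0, 0, 0.6], [-3, 3.5, 128, 0, 0, 0, 0.6], [-3, 3.5, 131, 0, 0, 0, 0.6], [-3, 3.5, 134, 0, 0, 0, 0.6]]])

```text
time_s: 5.22
tcp_pos: [615.1, -253.6, 56.2]
tool_rot: [0.708, 0.706, 0.0, 0.002]
contact_force: [0.4, -0.0, 0.0]
width: 47.3
grip_force: 36.4
```

Emit:
jog_arm(motion=[[[0, 0, 1, 0, 0, 0, 0.6], [0, 0, 2, 0, 0, 0, 0.6], [0, 0, 2, 0, 0, 0, 0.6]]])

```text
time_s: 5.6
tcp_pos: [614.0, -253.2, 52.7]
tool_rot: [0.708, 0.706, 0.0, 0.0]
contact_force: [-0.7, 0.2, 1.2]
width: 47.5
grip_force: 36.4
```

Emit:
jog_arm(motion=[[[0, 0, 1, 0, 0, 0, 0.6], [0, 0, 2, 0, 0, 0, 0.6], [0, 0, 2, 0, 0, 0, 0.6]]])

```text
time_s: 5.98
tcp_pos: [614.0, -253.2, 52.6]
tool_rot: [0.708, 0.706, 0.0, 0.001]
contact_force: [-4.8, 2.4, 13.3]
width: 47.5
grip_force: 37.5
```

Emit:
jog_arm(motion=[[[0, 0, -2, 0, 0, 0, -0.4], [0, 0, -2, 0, 0, 0, -0.65], [0, 0, -2, 0, 0, 0, -0.65], [0, 0, -2, 0, 0, 0, -0.65], [0, 0, -50, 0, 0, 0, -0.65], [0, 0, -110, 0, 0, 0, -0.65], [50, -15, -160, 0, 0, 0, -1], [110, -35, -175, 0, 0, 0, -1], [160, -55, -190, 0, 0, 0, -1], [220, -75, -190, 0, 0, 0, -1], [270, -98, -190, 0, 0, 0, -1], [270, -98, -190, 0, 0, 0, -1]]])

```text
time_s: 7.48
tcp_pos: [514.5, 20.6, 240.5]
tool_rot: [0.706, 0.708, -0.0, -0.001]
contact_force: [0.4, -0.9, -0.3]
width: 85.5
grip_force: 0.0
```

Emit:
jog_arm(motion=[[[0, 0, 0, 0, 0, 0, -1]]])

```text
time_s: 7.6
tcp_pos: [517.0, 17.1, 240.5]
tool_rot: [0.708, 0.706, 0.0, 0.001]
contact_force: [0.4, -0.8, 0.1]
width: 85.9
grip_force: 0.0
```

```bash
python3 -c "
from h import *
im=snap('wrist','w3'); im3=snap('top','t3')
c=lambda a,f:cv2.resize(a[:,:,::-1],None,fx=f,fy=f,interpolation=cv2.INTER_CUBIC)
q=px('wrist',[515,16,40],'w3').astype(int);print(q)
x,y=max(q[0]-85,0),max(q[1]-80,0)
m=c(im[y:y+160,x:x+170],3.2);print(x,y)
q=px('top',[612,-289,20]).astype(int); n=c(im3[q[1]-30:q[1]+30,q[0]-40:q[0]+40],3); k=np.zeros((m.shape[0],n.shape[1],3),np.uint8); k[:180]=n
cv2.imwrite('pics/w3b.png',np.hstack([m,k]))
go([515,16.4,46],90)"
```

```text
[250 167]
165 87
t 7.7 shift [  0.3  -2.4 194.2] rot [ 0.   0.  -0.3] yaw0 89.74 q6 1.46 w 85.3 F [-0.  -0.3 -0.8]
```

View pics/w3b.png

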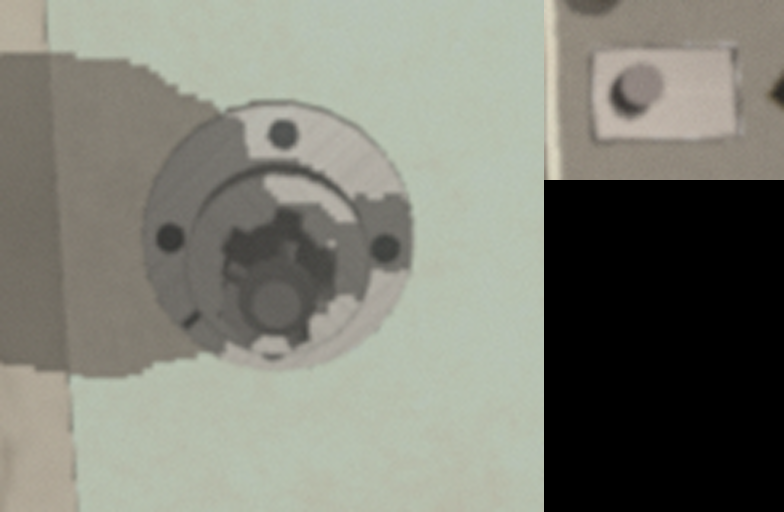

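```bash
python3 -c "
from h import *
f=lambda u,v,z: pt('wrist',(165+u/3.2,87+v/3.2),z,'w3')
c=f(278,235,10); l=f(191,320,10); r=f(279,258.5,46)
print(c,l,r,np.linalg.norm(l-c),np.degrees(np.arctan2(*(l-c)[1::-1])), f(370,258,46)-f(188,258,46), f(413,235,10)-f(143,235,10), f(274,302,90))
go([r[0],r[1],46],90)"
```

```text
[515.80330703  16.73464199  10.        ] [485.8309821  -12.89913729  10.        ] [516.22194872  16.87744822  46.        ] 42.14856031206528 -135.32542016517104 [55.22189852 -0.0938826   0.        ] [90.5974056  -0.15286876  0.        ] [514.99499698  15.13207147  90.        ]
t 7.7 shift [  0.7  -1.1 194.2] rot [ 0.   0.  -0.3] yaw0 89.74 q6 1.46 w 85.3 F [-0.  -0.3 -0.8]
```

Emit:
jog_arm(motion=[[[-0.4, -1, 60, 0, 0, -0.3, -1], [-0.4, -1, 120, 0, 0, -0.3, -1], [-0.4, -1, 170, 0, 0, -0.3, -1], [-0.4, -1, 194, 0, 0, -0.3, -1], [-0.4, -1, 194, 0, 0, -0.3, -1], [-0.4, -1, 194, 0, 0, -0.3, 0.5], [-0.4, -1, 194, 0, 0, -0.3, 0.5], [-0.4, -1, 194, 0, 0, -0.3, 0.5], [-0.4, -1, 194, 0, 0, -0.3, 0.5], [-0.4, -1, 194, 0, 0, -0.3, 0.5], [-0.4, -1, 194, 0, 0, -0.3, 0.5]]], force=50)

```text
time_s: 9.07
tcp_pos: [516.6, 16.4, 48.1]
tool_rot: [0.706, 0.708, 0.0, 0.001]
contact_force: [-1.4, -1.8, 6.6]
width: 53.9
grip_force: 52.6
```

Emit:
jog_arm(motion=[[[0, 0, -12, 0, 0, 0, 0.5], [0, 0, -30, 0, 0, 0, 0.5], [0, 0, -45, 0, 0, 0, 0.5]]])

```text
time_s: 9.45
tcp_pos: [516.1, 17.0, 92.9]
tool_rot: [0.706, 0.708, 0.001, 0.0]
contact_force: [0.7, 0.6, -1.6]
width: 53.6
grip_force: 53.0
```

Emit:
jog_arm(motion=[[[0, 0, -45, 0, 0, 0, 0.5], [0, 0, -75, 0, 0, 0, 0.5], [-60, 15, -75, 0, 0, 0, 0.5], [-120, 35, -75, 0, 0, 0, 0.5], [-180, 55, -75, 0, 0, 0, 0.5], [-240, 75, -75, 0, 0, 0, 0.5], [-300, 90, -75, 0, 0, 0, 0.5], [-347, 97.5, -75, 0, 0, 0, 0.5], [-347, 97.5, -50, 0, 0, 0, 0.5], [-347, 97.5, 0, 0, 0, 0, 0.5], [-347, 97.5, 40, 0, 0, 0, 0.5], [-347, 97.5, 58, 0, 0, 0, 0.5]]])

```text
time_s: 10.95
tcp_pos: [612.4, -328.9, 31.1]
tool_rot: [0.706, 0.708, -0.0, -0.002]
contact_force: [-0.5, -0.2, -0.9]
width: 53.7
grip_force: 53.2
```

Emit:
jog_arm(motion=[[[0, 0, 0, 0, 0, 0, 0.5], [0, 0, 3, 0, 0, 0, 0.5], [0, 0, 6, 0, 0, 0, 0.5], [0, 0, 6, 0, 0, 0, 0.5]]])

```text
time_s: 11.45
tcp_pos: [614.2, -330.1, 28.1]
tool_rot: [0.706, 0.708, 0.0, 0.001]
contact_force: [0.9, -0.6, -1.4]
width: 53.5
grip_force: 53.2
```

Emit:
jog_arm(motion=[[[0, 0, 1, 0, 0, 0, 0.5], [0, 0, 2, 0, 0, 0, 0.5], [0, 0, 2.5, 0, 0, 0, 0.5]]])

```text
time_s: 11.82
tcp_pos: [614.2, -330.1, 27.1]
tool_rot: [0.706, 0.708, 0.0, 0.001]
contact_force: [-4.7, 2.7, 12.4]
width: 53.5
grip_force: 54.6
```

Emit:
jog_arm(motion=[[[0, 0, -2, 0, 0, 0, 0], [0, 0, -2, 0, 0, 0, -0.55], [0, 0, -2, 0, 0, 0, -0.55], [0, 0, -2, 0, 0, 0, -0.55], [0, 0, -50, 0, 0, 0, -0.55], [0, 0, -110, 0, 0, 0, -0.55], [0, 0, -172, 0, 0, 0, -0.2], [40, 10, -230, 0, 0, 0, 0.5], [95, 20, -260, 0, 0, 0, 1], [155, 35, -275, 0, 0, 0, 1], [215, 45, -283, 0, 0, 0, 1], [275, 55, -283, 0, 0, 0, 1]]])

```text
time_s: 13.32
tcp_pos: [667.7, -59.5, 308.8]
tool_rot: [0.706, 0.708, 0.001, 0.001]
contact_force: [0.6, -0.1, 0.9]
width: -0.2
grip_force: 0.0
```

Emit:
jog_arm(motion=[[[60, 10, 0, 0, 0, 0, 1], [120, 15, 0, 0, 0, 0, 1], [165, 17, 0, 0, 0, 0, 1], [165, 17, 0, 0, 0, 0, 1], [165, 17, 0, 0, 0, 0, 1]]])

```text
time_s: 13.95
tcp_pos: [683.7, 103.6, 307.4]
tool_rot: [0.706, 0.708, -0.0, 0.0]
contact_force: [0.7, -0.3, -0.0]
width: 0.0
grip_force: 0.0
```

```bash
python3 -c "
from h import *
im=snap('wrist','w4'); im3=snap('top','t4')
c=lambda a,f:cv2.resize(a[:,:,::-1],None,fx=f,fy=f,interpolation=cv2.INTER_CUBIC)
q=px('top',[612,-289,20]).astype(int); n=c(im3[q[1]-30:q[1]+30,q[0]-40:q[0]+40],3); m=c(im[:330],1.1);k=np.zeros((m.shape[0],n.shape[1],3),np.uint8); k[:180]=n
print(px('wrist',[687,112,166],'w4'))
cv2.imwrite('pics/w4b.png',np.hstack([m,k]))
go([687,112,310],90)"
```

```text
[257.35154301 171.98083359]
t 14.05 shift [ 9.5  3.2 -2.4] rot [-0.  0.  0.] yaw0 90.03 q6 1.61 w -0.3 F [ 0.7 -0.4 -0.3]
```

View pics/w4b.png

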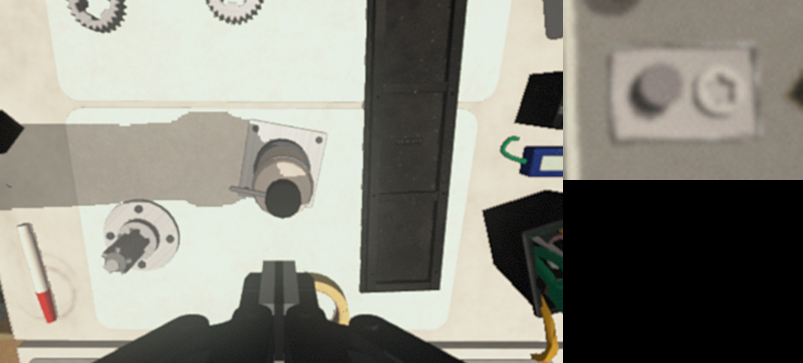

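Cap and ring stand side by side in the tray. The nozzle cap's top is at about (283,199) in the 1.1x picture.

```bash
python3 -c "
from h import *
p=pt('wrist',(283/1.1,199/1.1),166,'w4'); print(p, pt('wrist',(265/1.1,199/1.1),166,'w4'), pt('wrist',(301/1.1,199/1.1),166,'w4'))
go([p[0],p[1],166+19+8],90)"
```

```text
[686.98823784 104.49224984 166.        ] [673.58813802 104.44378697 166.        ] [700.38736237 104.54070918 166.        ]
t 14.05 shift [  2.    3.2 114.6] rot [-0.  0.  0.] yaw0 90.03 q6 1.61 w -0.3 F [ 0.7 -0.4 -0.3]
```

Emit:
jog_arm(motion=[[[1.5, 3.2, 60, 0, 0, 0, 1], [1.5, 3.2, 110, 0, 0, 0, 1], [1.5, 3.2, 116, 0, 0, 0, 1], [1.5, 3.2, 116, 0, 0, 0, 1], [1.5, 3.2, 120, 0, 0, 0, 1], [1.5, 3.2, 122, 0, 0, 0, 1], [1.5, 3.2, 122, 0, 0, 0, 1]]])

```text
time_s: 14.92
tcp_pos: [687.3, 105.4, 186.5]
tool_rot: [0.706, 0.708, 0.0, 0.0]
contact_force: [-0.2, 0.2, 0.1]
width: -0.1
grip_force: 0.0
```

Emit:
jog_arm(motion=[[[0, 0, 4, 0, 0, 0, 1], [0, 0, 7, 0, 0, 0, 1], [0, 0, 8, 0, 0, 0, 1]]])

```text
time_s: 15.3
tcp_pos: [687.6, 105.4, 179.0]
tool_rot: [0.706, 0.708, 0.001, 0.001]
contact_force: [-1.0, -0.2, 10.3]
width: 0.2
grip_force: 5.4
```

Emit:
jog_arm(motion=[[[0, 0, 0.5, 0, 0, 0, 1], [0, 0, -15, 0, 0, 0, 1], [0, 0, -50, 0, 0, 0, 1], [20, -8, -60, 0, 0, 0, -1], [75, -20, -60, 0, 0, 0, -1], [130, -40, -55, 0, 0, 0, -1], [177, -49, -10, 0, 0, 0, -1], [177, -49, 19, 0, 0, 0, -1], [177, -49, 19, 0, 0, 0, -1], [177, -49, 19, 0, 0, 0, -1]]])

```text
time_s: 16.55
tcp_pos: [637.7, 282.5, 159.6]
tool_rot: [0.706, 0.708, 0.0, 0.0]
contact_force: [0.1, -0.3, 0.8]
width: 85.2
grip_force: 0.0
```

```bash
python3 -c "
from h import *
im=snap('wrist','w5'); im3=snap('top','t5')
c=lambda a,f:cv2.resize(a[:,:,::-1],None,fx=f,fy=f,interpolation=cv2.INTER_CUBIC)
print(px('wrist',[638,284,24],'w5'),px('wrist',[498,272,24],'w5'))
cv2.imwrite('pics/w5b.png',c(im,1.56))
go([638,284,180],90)"
```

```text
[253.4388816  182.17134838] [ 80.89604989 195.94423821]
t 16.65 shift [  1.9  -0.7 -19.4] rot [ 0.2 -0.1  0.1] yaw0 90.08 q6 1.88 w 85.3 F [ 0.9 -0.3  0.9]
```

View pics/w5b.png

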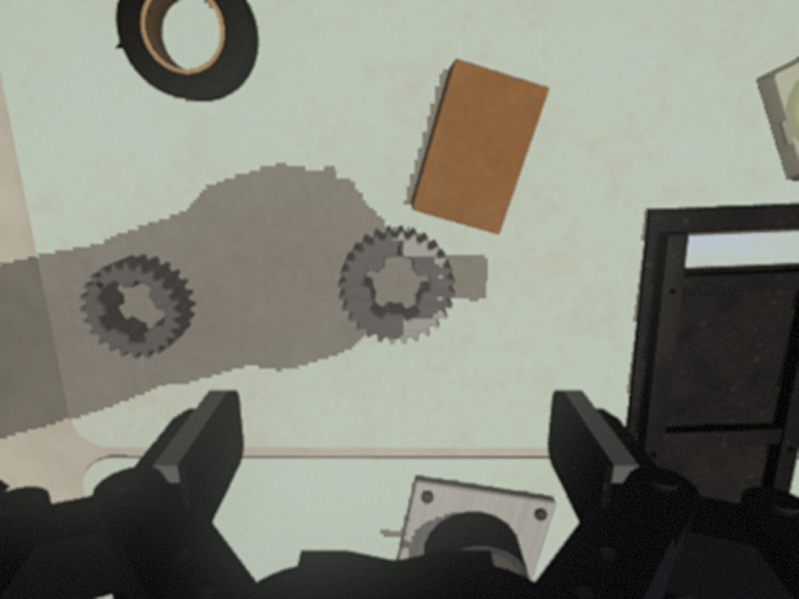

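```bash
python3 -c "
from h import *
im=cv2.imread('pics/w5.png')
def crop(u,v): 
    a=im[v-40:v+40,u-40:u+40].astype(float); a=np.clip((a-20)*1.6,0,255).astype(np.uint8); return cv2.resize(a,(400,400),interpolation=cv2.INTER_CUBIC)
cv2.imwrite('pics/w5c.png',np.hstack([crop(254,182),crop(88,195)]))"
```

```text
(no output)
```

View pics/w5c.png

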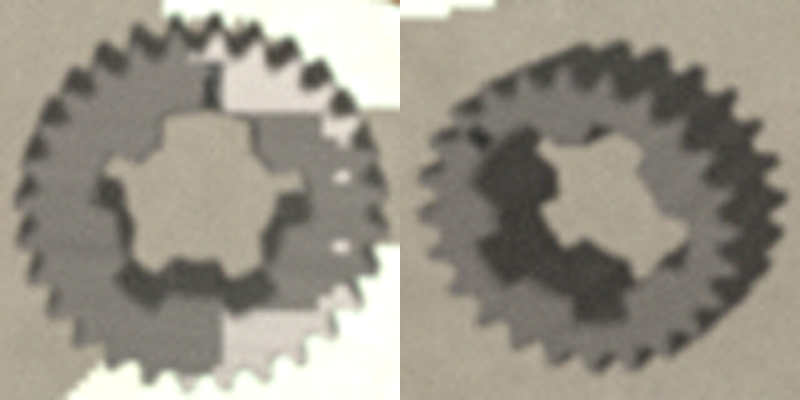

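Medium cog (left crop): face centre about (202,207), with the wide keyway and dark line straight up at (210,85). Small cog (right crop): line at upper left, (80,137) relative to a face centre of about (177,213).

```bash
python3 -c "
from h import *
f=lambda u,v,z: pt('wrist',(214+u/5,142+v/5),z,'w5')
g=lambda u,v,z: pt('wrist',(48+u/5,155+v/5),z,'w5')
for h,c,l in ((f,(202,207),(210,85)),(g,(177,213),(80,137))):
  a=h(*c,23);b=h(*l,23);d=b-a; print(a,np.linalg.norm(d),np.degrees(np.arctan2(d[1],d[0])))
print(f(387,207,23)-f(18,207,23), f(202,388,23),f(202,25,23))
a=f(202,207,23); go([a[0],a[1],22],90)"
```

```text
[638.77954823 282.70418048  23.        ] 19.991035902862343 86.61732680825885
[499.29887635 270.2694613   23.        ] 18.802295729345172 137.04904054076727
[59.45875309  0.17775515  0.        ] [638.90786476 251.43799323  23.        ] [638.65866674 312.15871472  23.        ]
t 16.65 shift [  0.5  -0.3 138.6] rot [ 0.2 -0.1  0.1] yaw0 90.08 q6 1.88 w 85.3 F [ 0.9 -0.3  0.9]
```

Emit:
jog_arm(motion=[[[0.5, 0, 60, 0, 0, 0, -1], [0.5, 0, 115, 0, 0, 0, -1], [0.5, 0, 137, 0, 0, 0, -1], [0.5, 0, 137, 0, 0, 0, -1], [0.5, 0, 137, 0, 0, 0, 0.5], [0.5, 0, 137, 0, 0, 0, 0.5], [0.5, 0, 137, 0, 0, 0, 0.5], [0.5, 0, 137, 0, 0, 0, 0.5], [0.5, 0, 137, 0, 0, 0, 0.5], [0.5, 0, 137, 0, 0, 0, 0.5]]], force=60)

```text
time_s: 17.9
tcp_pos: [639.8, 283.2, 25.0]
tool_rot: [0.706, 0.708, 0.002, 0.001]
contact_force: [0.9, -0.8, 5.5]
width: 56.6
grip_force: 64.6
```

```bash
python3 -c "
from h import *
go([515.7,16.5,170],228.1)"
```

```text
t 17.9 shift [-266.3 -123.9 -146. ] rot [   0.2    0.3 -138. ] yaw0 90.11 q6 1.88 w 56.6 F [ 0.9 -0.8  5.5]
```

Emit:
jog_arm(motion=[[[0, 0, -40, 0, 0, 0, 0.5], [0, 0, -100, 0, 0, 0, 0.5], [-50, -40, -146, 0, 0, -20, 0.5], [-90, -60, -146, 0, 0, -30, 0.5], [-130, -80, -146, 0, 0, -40, 0.5], [-170, -100, -146, 0, 0, -50, 0.5], [-210, -115, -146, 0, 0, -60, 0.5], [-240, -120, -146, 0, 0, -70, 0.5], [-266, -124, -146, 0, 0, -80, 0.5], [-266, -124, -146, 0, 0, -90, 0.5], [-266, -124, -146, 0, 0, -100, 0.5], [-266, -124, -146, 0, 0, -110, 0.5]]])

```text
time_s: 19.4
tcp_pos: [514.5, 16.3, 168.8]
tool_rot: [-0.155, 0.988, -0.0, 0.001]
contact_force: [-0.2, -0.3, -2.6]
width: 56.9
grip_force: 65.4
```

Emit:
jog_arm(motion=[[[0, 0, 0, 0, 0, -10, 0.5], [0, 0, 0, 0, 0, -20, 0.5], [0, 0, 0, 0, 0, -28, 0.5], [0, 0, 0, 0, 0, -28, 0.5], [0, 0, 0, 0, 0, -28, 0.5]]])

```text
time_s: 20.02
tcp_pos: [514.3, 16.5, 168.2]
tool_rot: [-0.386, 0.922, -0.0, 0.0]
contact_force: [-0.3, -1.0, -2.4]
width: 56.7
grip_force: 65.4
```

```bash
python3 -c "
from h import *
im=snap('wrist','w6');im3=snap('top','t6')
c=lambda a,f:cv2.resize(a[:,:,::-1],None,fx=f,fy=f,interpolation=cv2.INTER_CUBIC)
print(px('wrist',[515.7,16.5,10],'w6'),px('wrist',[515.7,16.5,90],'w6'))
cv2.imwrite('pics/w6b.png',c(im,1.56))
go([515.7,16.5,120],228.1)"
```

```text
[253.59190167 181.46268051] [253.60762852 213.88124261]
t 20.12 shift [-1. -1. 48.] rot [-0.   0.  -2.6] yaw0 -134.51 q6 -0.91 w 56.8 F [ 0.1 -0.3 -1.9]
```

View pics/w6b.png

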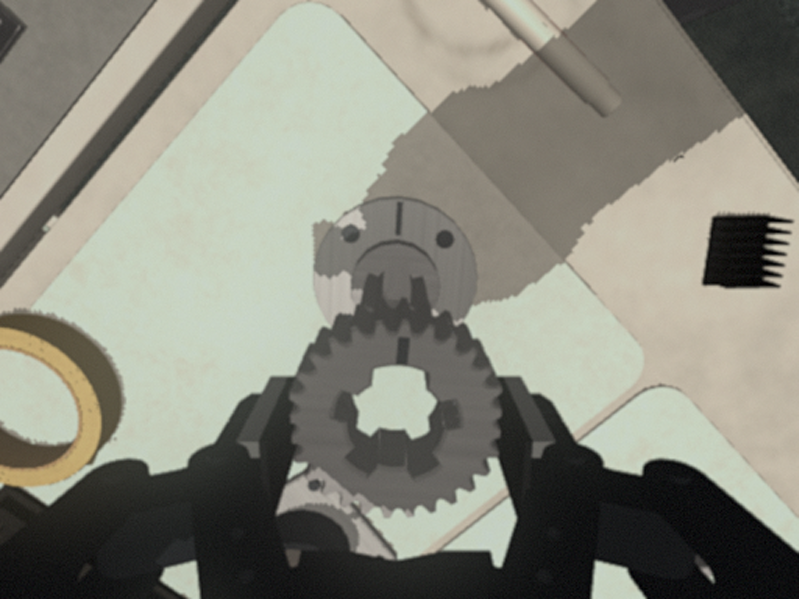

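Both the cog's line (402,350) and the hub's line (399,218) point nearly straight up in this view (1.56x); the cog centre is at about (397,412) and the flange centre at about (395,277).

```bash
python3 -c "
from h import *
f=lambda u,v,z: pt('wrist',(u/1.56,v/1.56),z,'w6')
z=165
a=f(315,265,10);b=f(478,265,10);print(a,b,b-a)
c=f(396.5,277,10);l=f(400,203,10);l2=f(399,236,10)
print('hub',c,np.linalg.norm(l-c),[np.degrees(np.arctan2(*(k-c)[1::-1])) for k in(l,l2)],np.degrees(np.arctan2(*(l-l2)[1::-1])))
a=f(401,364,z);b=f(403.5,338,z);c=f(396.5,412,z);print('cog',c,np.linalg.norm(b-c),[np.degrees(np.arctan2(*(k-c)[1::-1])) for k in(a,b)],np.degrees(np.arctan2(*(b-a)[1::-1])))
print(f(498,412,z)-f(295,412,z))
"
```

```text
[540.22590043 -22.08570373  10.        ] [475.98673078  41.01402891  10.        ] [-64.23916965  63.09973264   0.        ]
hub [512.89049732  14.35091716  10.        ] 40.780758714592054 [np.float64(-137.07775867795445), np.float64(-137.83539458814997)] -136.09534796281338
cog [511.68637142  12.73304044 165.        ] 21.584809426630382 [np.float64(-139.24684363939565), np.float64(-139.28983150764034)] -139.3728146293906
[-39.39398345  38.67028344   0.        ]
```

```bash
python3 -c "
from h import *
im=snap('side','s6')
q=px('side',[514.3,16.5,150]).astype(int);print(q,px('side',[514.3,16.5,168]),px('side',[514.3,16.5,90]),[px('side',[514.3,46.5,z]).round(1).tolist() for z in (165,143)])
x,y=q[0]-50,q[1]-50
cv2.imwrite('pics/s6b.png',cv2.resize(im[y:y+100,x:x+100,::-1],(600,600),interpolation=cv2.INTER_CUBIC));print(x,y)
"
```

```text
[273 173] [273.28249945 167.49851414] [272.38956973 194.67131031] [[272.0, 171.9], [271.7, 179.8]]
223 123
```

View pics/s6b.png

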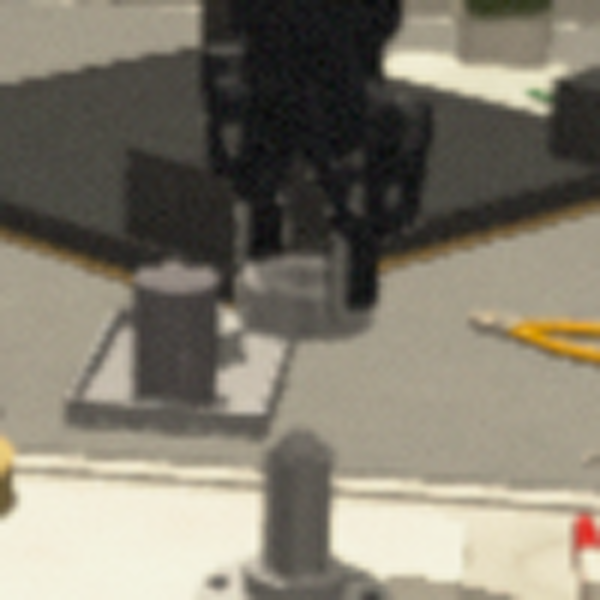

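Emit:
jog_arm(motion=[[[-0.5, -1, 25, 0, 0, -2.7, 0.5], [-0.5, -1, 43, 0, 0, -2.7, 0.5], [-0.5, -1, 45, 0, 0, -2.7, 0.5], [-0.5, -1, 45, 0, 0, -2.7, 0.5]]])

```text
time_s: 20.68
tcp_pos: [515.5, 16.1, 123.0]
tool_rot: [-0.409, 0.913, -0.0, 0.0]
contact_force: [1.0, 0.4, -1.9]
width: 57.1
grip_force: 65.3
```

```bash
python3 -c "
from h import *
im=snap('wrist','w7'); im=im[190:350,150:360].astype(float); im=np.clip(im*1.4,0,255).astype(np.uint8)
cv2.imwrite('pics/w7b.png',cv2.resize(im[:,:,::-1],None,fx=3.7,fy=3.7,interpolation=cv2.INTER_CUBIC))
go([515.5,16,90],228.1)"
```

```text
t 20.73 shift [ 0.3  0.2 33.3] rot [-0.   0.   0.1] yaw0 -131.76 q6 -0.95 w 56.7 F [-0.1 -0.2 -1.8]
```

View pics/w7b.png

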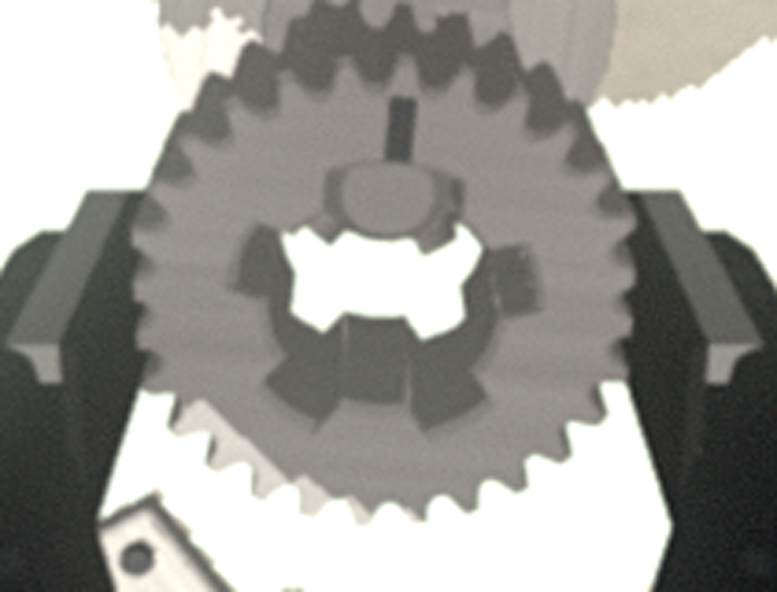

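```bash
python3 -c "
from h import *
f=lambda u,v,z: pt('wrist',(150+u/3.7,190+v/3.7),z,'w7')
M=R.from_quat(monitor.sense()['tool_rot']).as_matrix()
t=f(390,199,90);b=f(381,240,98);tp=f(386,290,120)
print(t,b,tp,'hub-cog in tool',M.T@(t-b),M.T@(t-tp),'width',np.linalg.norm(f(437,199,90)-f(344,199,90)),np.linalg.norm(f(634,290,120)-f(135,290,120)))
a=f(403,97,120);c=f(398,160,120);print(np.degrees(np.arctan2(*(a-c)[1::-1])),np.degrees(np.arctan2(*(a-tp)[1::-1])))
print(monitor.sense()['tcp_pos'])
"
```

```text
[515.585934    16.32580836  90.        ] [517.93792102  17.09992852  98.        ] [514.11916562  13.71380397 120.        ] hub-cog in tool [2.14882125 1.24568492 7.99762098] [-2.90667574  0.67064775 30.00125738] width 12.901979056735096 57.353868542357645
-135.67467033538665 -136.13974031932884
[515.77926192  16.06777738 123.34775778]
```

Emit:
jog_arm(motion=[[[0, 0, 5, 0, 0, 0, 0.5], [0, 0, 10, 0, 0, 0, 0.5], [0, 0, 15, 0, 0, 0, 0.5], [0, 0, 18, 0, 0, 0, 0.5], [0, 0, 20, 0, 0, 0, 0.5]]])

```text
time_s: 21.35
tcp_pos: [515.1, 16.1, 102.4]
tool_rot: [-0.409, 0.913, 0.0, -0.0]
contact_force: [0.3, -0.3, -2.4]
width: 56.7
grip_force: 65.4
```

Emit:
jog_arm(motion=[[[0, 0, 8, 0, 0, 0, 0.5], [0, 0, 16, 0, 0, 0, 0.5], [0, 0, 24, 0, 0, 0, 0.5], [0, 0, 32, 0, 0, 0, 0.5], [0, 0, 40, 0, 0, 0, 0.5], [0, 0, 46, 0, 0, 0, 0.5], [0, 0, 50, 0, 0, 0, 0.5]]])

```text
time_s: 22.22
tcp_pos: [515.1, 16.1, 52.2]
tool_rot: [-0.409, 0.913, 0.0, -0.0]
contact_force: [0.3, 0.4, -2.9]
width: 57.0
grip_force: 65.4
```

Emit:
jog_arm(motion=[[[0, 0, 1, 0, 0, 0, 0.5], [0, 0, 2, 0, 0, 0, 0.5], [0, 0, 3.5, 0, 0, 0, 0.5], [0, 0, 3.5, 0, 0, 0, 0.5]]])

```text
time_s: 22.72
tcp_pos: [515.2, 16.1, 49.2]
tool_rot: [-0.409, 0.913, -0.0, 0.0]
contact_force: [0.5, 0.5, -2.4]
width: 56.6
grip_force: 65.4
```

Emit:
jog_arm(motion=[[[0, 0, 1, 0, 0, 0, 0.5], [0, 0, 2, 0, 0, 0, 0.5], [0, 0, 2, 0, 0, 0, 0.5]]])

```text
time_s: 23.1
tcp_pos: [515.4, 16.1, 48.5]
tool_rot: [-0.409, 0.913, -0.0, 0.0]
contact_force: [-3.5, 0.3, 11.1]
width: 57.3
grip_force: 66.8
```

Emit:
jog_arm(motion=[[[0, 0, -2, 0, 0, 0, -0.2], [0, 0, -2, 0, 0, 0, -1], [0, 0, -2, 0, 0, 0, -1], [0, 0, -2, 0, 0, 0, -1], [0, 0, -30, 0, 0, 0, -1], [0, 0, -70, 0, 0, 0, -1], [0, 0, -112, 0, 0, 0, -1]]])

```text
time_s: 23.98
tcp_pos: [514.8, 16.1, 160.0]
tool_rot: [-0.409, 0.913, 0.0, -0.0]
contact_force: [0.2, -0.5, 0.2]
width: 85.5
grip_force: 0.0
```

```bash
python3 -c "
from h import *
go([499,268,160],140)"
```

```text
t 23.98 shift [-177.4  179.5    0. ] rot [ 0.  -0.1 88.3] yaw0 -131.74 q6 -0.95 w 85.5 F [ 0.2 -0.5  0.2]
```

Emit:
jog_arm(motion=[[[-35, 35, 0, 0, 0, 10, -1], [-70, 70, 0, 0, 0, 20, -1], [-105, 105, 0, 0, 0, 30, -1], [-140, 140, 0, 0, 0, 40, -1], [-177, 179.5, 0, 0, 0, 50, -1], [-177, 179.5, 0, 0, 0, 60, -1], [-177, 179.5, 0, 0, 0, 70, -1], [-177, 179.5, 0, 0, 0, 80, -1], [-177, 179.5, 0, 0, 0, 88, -1], [-177, 179.5, 0, 0, 0, 88, -1], [-177, 179.5, 0, 0, 0, 88, -1]]])

```text
time_s: 25.35
tcp_pos: [499.1, 267.7, 159.1]
tool_rot: [0.339, 0.941, -0.0, -0.0]
contact_force: [-0.3, -0.0, -0.9]
width: 85.4
grip_force: 0.0
```

```bash
python3 -c "
from h import *
im=snap('wrist','w8');im3=snap('top','t8')
q=px('wrist',[499,270,24],'w8').astype(int);print(q)
q=np.array([253,182]);a=im[q[1]-75:q[1]+75,q[0]-75:q[0]+75].astype(float); a=np.clip((a-20)*1.5,0,255).astype(np.uint8)
b=np.zeros((600,200,3),np.uint8);w=px('top',[515,16,40]).astype(int);b[:200]=cv2.resize(im3[w[1]-25:w[1]+25,w[0]-25:w[0]+25],(200,200));w=px('top',[550,270,20]).astype(int);b[200:400]=cv2.resize(im3[w[1]-50:w[1]+50,w[0]-50:w[0]+50],(200,200))
cv2.imwrite('pics/w8b.png',np.hstack([cv2.resize(a,(600,600),interpolation=cv2.INTER_CUBIC),b])[:,:,::-1])
go([499,268,160],140)"
```

```text
[257 183]
t 25.45 shift [ 0.3  0.2 -0.9] rot [-0.  -0.   0.3] yaw0 140.32 q6 1.05 w 85.4 F [-0.3  0.4  0. ]
```

View pics/w8b.png

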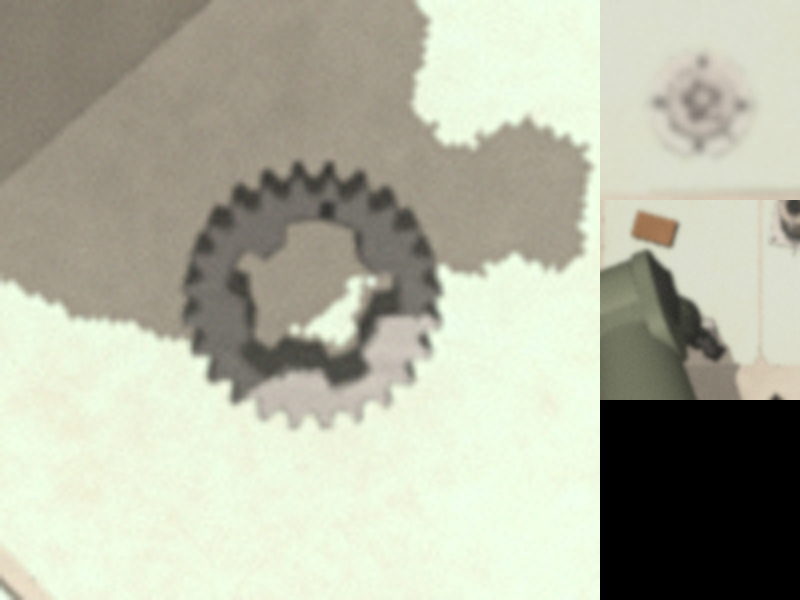

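```bash
python3 -c "
from h import *
f=lambda u,v,z: pt('wrist',(178+u/4,107+v/4),z,'w8')
c=f(313,301,22);l=f(327,210,22);d=l-c
y=np.degrees(np.arctan2(d[1],d[0]));print(c,np.linalg.norm(d),y,np.linalg.norm(f(440,301,22)-f(186,301,22)),'place yaw',140.3+(224.7-y), 'slot', [np.degrees(np.arctan2(*(f(u,v,22)-c)[1::-1])) for u,v in ((323,230),)])
go([c[0],c[1],22],140.3)"
```

```text
[498.44759143 269.56235541  22.        ] 18.82127617418715 132.1238914909733 51.19741914215967 place yaw 232.8761085090267 slot [np.float64(132.8290944663984)]
t 25.45 shift [  1.8   1.  137.1] rot [-0. -0.  0.] yaw0 140.32 q6 1.05 w 85.4 F [-0.3  0.4  0. ]
```

Emit:
jog_arm(motion=[[[1.5, 1, 60, 0, 0, 0, -1], [1.5, 1, 115, 0, 0, 0, -1], [1.5, 1, 137, 0, 0, 0, -1], [1.5, 1, 137, 0, 0, 0, -1], [1.5, 1, 137, 0, 0, 0, 0.5], [1.5, 1, 137, 0, 0, 0, 0.6], [1.5, 1, 137, 0, 0, 0, 0.6], [1.5, 1, 137, 0, 0, 0, 0.6], [1.5, 1, 137, 0, 0, 0, 0.6], [1.5, 1, 137, 0, 0, 0, 0.6]]], force=60)

```text
time_s: 26.7
tcp_pos: [500.0, 269.9, 24.3]
tool_rot: [0.34, 0.94, 0.001, 0.001]
contact_force: [-1.5, 0.4, 5.4]
width: 49.3
grip_force: 62.0
```

```bash
python3 -c "
from h import *
go([515.5,16,150],232.5)"
```

```text
t 26.7 shift [-174.5 -185.  -125.9] rot [  0.    0.2 -92.2] yaw0 140.26 q6 1.06 w 49.3 F [-1.5  0.4  5.4]
```

Emit:
jog_arm(motion=[[[0, 0, -40, 0, 0, 0, 0.6], [0, 0, -100, 0, 0, -5, 0.6], [-35, -35, -126, 0, 0, -15, 0.6], [-70, -75, -126, 0, 0, -25, 0.6], [-105, -110, -126, 0, 0, -35, 0.6], [-140, -150, -126, 0, 0, -45, 0.6], [-174.5, -185, -126, 0, 0, -55, 0.6], [-174.5, -185, -126, 0, 0, -65, 0.6], [-174.5, -185, -126, 0, 0, -75, 0.6], [-174.5, -185, -126, 0, 0, -85, 0.6], [-174.5, -185, -126, 0, 0, -92, 0.6], [-174.5, -185, -126, 0, 0, -92, 0.6]]])

```text
time_s: 28.2
tcp_pos: [514.7, 15.6, 149.0]
tool_rot: [-0.44, 0.898, -0.0, 0.001]
contact_force: [0.5, 0.4, -1.3]
width: 49.2
grip_force: 63.4
```

Emit:
jog_arm(motion=[[[0, 0, 15, 0, 0, 0, 0.6], [0, 0, 27, 0, 0, 0, 0.6], [0, 0, 27, 0, 0, 0, 0.6]]])

```text
time_s: 28.58
tcp_pos: [513.1, 15.8, 119.5]
tool_rot: [-0.44, 0.898, 0.001, -0.001]
contact_force: [-0.9, 0.3, -1.6]
width: 49.3
grip_force: 63.4
```

```bash
python3 -c "
from h import *
im=snap('wrist','w9'); im=im[150:330,150:360].astype(float); im=np.clip(im*1.4,0,255).astype(np.uint8)
cv2.imwrite('pics/w9b.png',cv2.resize(im[:,:,::-1],None,fx=3.3,fy=3.3,interpolation=cv2.INTER_CUBIC))
go([515.5,16,90],232.5)"
```

```text
t 28.62 shift [-1.3 -1.3 30.2] rot [ 0.1 -0.1 -0.3] yaw0 -127.76 q6 -1.02 w 49.0 F [-0.  -0.2 -2.1]
```

View pics/w9b.png

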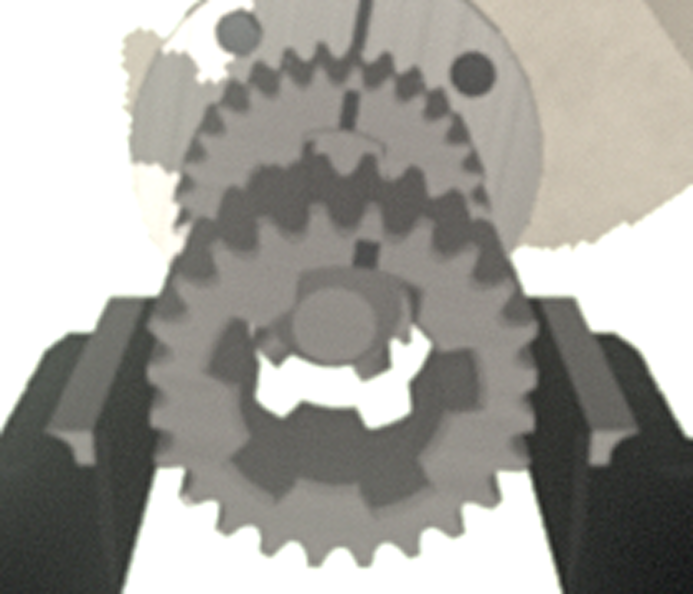

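The medium cog sits on the shoulder with its line on the flange's line. Hub tip is at (334,325), the held small cog's centre at about (343,385), its line at (367,253).

```bash
python3 -c "
from h import *
f=lambda u,v,z: pt('wrist',(150+u/3.3,150+v/3.3),z,'w9')
A=lambda d: np.degrees(np.arctan2(d[1],d[0]))
t=f(334,325,90);print('tip',t)
c=f(343,385,117);l=f(367,253,117);print('small',c,A(l-c),np.linalg.norm(l-c), A(f(369,240,117)-f(365,266,117)))
print('med',A(f(353,92,46)-f(346,130,46)),'flange',A(f(368,0,10)-f(356,55,10)))
print(A(f(352,91,46)-t),A(f(362,28,10)-t), np.linalg.norm(f(352,91,46)[:2]-t[:2]))
"
```

```text
tip [515.24264141  15.41873571  90.        ]
small [511.27316968  12.31352778 117.        ] -136.9126310396585 18.462816075726977 -135.45728268281397
med -137.66713525227897 flange -139.56010407478007
-134.89614748106854 -138.54896046616912 25.8416849281686
```

Emit:
jog_arm(motion=[[[-1.2, -1.3, 0, 0, 0, 0, 0.6], [-1.2, -1.3, 5, 0, 0, 0, 0.6], [-1.2, -1.3, 10, 0, 0, 0, 0.6], [-1.2, -1.3, 14, 0, 0, 0, 0.6], [-1.2, -1.3, 18, 0, 0, 0, 0.6], [-1.2, -1.3, 18, 0, 0, 0, 0.6]]])

```text
time_s: 29.38
tcp_pos: [516.1, 16.2, 102.7]
tool_rot: [-0.44, 0.898, 0.001, 0.0]
contact_force: [0.2, 2.4, -2.7]
width: 49.1
grip_force: 63.3
```

Emit:
jog_arm(motion=[[[0, 0, 7, 0, 0, 0, 0.6], [0, 0, 14, 0, 0, 0, 0.6], [0, 0, 21, 0, 0, 0, 0.6], [0, 0, 27, 0, 0, 0, 0.6], [0, 0, 30, 0, 0, 0, 0.6], [0, 0, 30, 0, 0, 0, 0.6]]])

```text
time_s: 30.12
tcp_pos: [516.2, 16.7, 72.5]
tool_rot: [-0.441, 0.898, 0.001, 0.0]
contact_force: [1.1, 5.3, -3.1]
width: 49.2
grip_force: 63.3
```

Emit:
jog_arm(motion=[[[0, 0, 1, 0, 0, 0, 0.6], [0, 0, 2, 0, 0, 0, 0.6], [0, 0, 3, 0, 0, 0, 0.6], [0, 0, 3, 0, 0, 0, 0.6]]])

```text
time_s: 30.62
tcp_pos: [516.2, 16.6, 69.9]
tool_rot: [-0.441, 0.898, 0.001, 0.0]
contact_force: [-0.7, 5.8, 0.7]
width: 49.2
grip_force: 63.7
```

Just touching. Press slightly, release, and rise; then look at the stack and return to the nozzle.

Emit:
jog_arm(motion=[[[0, 0, 1, 0, 0, 0, 0.6], [0, 0, 1.5, 0, 0, 0, 0.6], [0, 0, 1.5, 0, 0, 0, 0.6]]])

```text
time_s: 31.0
tcp_pos: [516.3, 16.7, 69.8]
tool_rot: [-0.441, 0.898, 0.001, 0.001]
contact_force: [-3.7, 6.0, 15.0]
width: 49.4
grip_force: 65.2
```

Emit:
jog_arm(motion=[[[0, 0, -1.5, 0, 0, 0, -0.2], [0, 0, -1.5, 0, 0, 0, -1], [0, 0, -1.5, 0, 0, 0, -1], [0, 0, -1.5, 0, 0, 0, -1], [0, 0, -30, 0, 0, 0, -1], [0, 0, -80, 0, 0, 0, -1], [0, 0, -135, 0, 0, 0, -1], [0, 0, -180, 0, 0, 0, -1], [0, 0, -180, 0, 0, 0, -1]]])

```text
time_s: 32.12
tcp_pos: [518.8, 15.3, 252.6]
tool_rot: [-0.44, 0.898, -0.002, 0.003]
contact_force: [1.2, 0.4, -0.6]
width: 85.7
grip_force: 0.0
```

```bash
python3 -c "
from h import *
im=snap('wrist','w10');s=snap('side','s10')
q=px('wrist',[515.5,16,40],'w10').astype(int);a=cv2.resize(im[q[1]-70:q[1]+70,q[0]-70:q[0]+70],(450,450),interpolation=cv2.INTER_CUBIC)
q=px('side',[515.5,16,50]).astype(int);b=cv2.resize(s[q[1]-35:q[1]+35,q[0]-25:q[0]+25],(321,450),interpolation=cv2.INTER_CUBIC)
cv2.imwrite('pics/w10b.png',np.hstack([a,b])[:,:,::-1])
print('side top rows: expect small-top z68',[ (px('side',[515.5,16+r,z])-q+[25,35])*6.42 for r,z in ((26,68),(30,46))])
go([687,105,250],90)"
```

```text
side top rows: expect small-top z68 [array([158.11694533, 208.7207678 ]), array([155.47364821, 260.50211232])]
t 32.23 shift [-175.2  -80.2   -1.3] rot [-0.000e+00  1.000e-01  1.423e+02] yaw0 -127.75 q6 -1.02 w 85.2 F [-0.8  0.5 -0.2]
```

View pics/w10b.png

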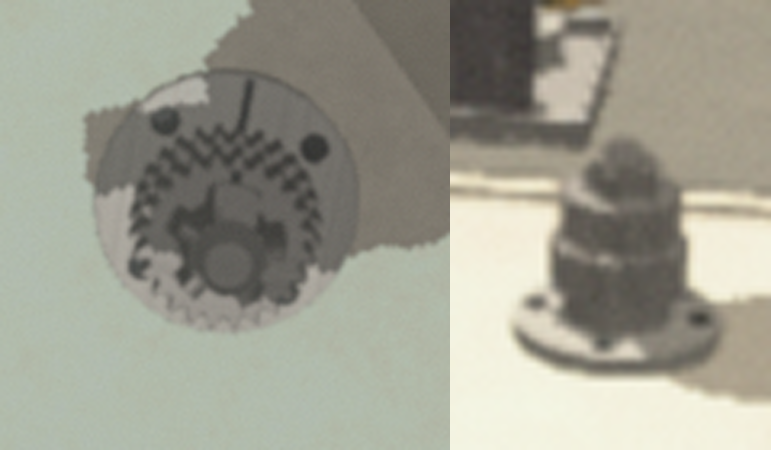

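The side view shows both cogs flush: the small cog's top edge near row 208 and the medium's near 262, as predicted. Now the second oiling.

```bash
python3 -c "
from h import *
go([687.5,105.2,250])
go([687.5,105.2,179])"
```

```text
t 32.23 shift [-175.6  -80.5   -1.3] rot [-0.  0. -0.] yaw0 -127.75 q6 -1.02 w 85.2 F [-0.8  0.5 -0.2]
t 32.23 shift [-175.6  -80.4   69.7] rot [-0.  0. -0.] yaw0 -127.75 q6 -1.02 w 85.2 F [-0.8  0.5 -0.2]
```

Emit:
jog_arm(motion=[[[-50, -23, -5, 0, 0, 0, 0.5], [-100, -46, -5, 0, 0, 0, 1], [-150, -70, 0, 0, 0, 0, 1], [-175.5, -80.5, 0, 0, 0, 0, 1], [-175.5, -80.5, 30, 0, 0, 0, 1], [-175.5, -80.5, 55, 0, 0, 0, 1], [-175.5, -80.5, 58, 0, 0, 0, 1], [-175.5, -80.5, 58, 0, 0, 0, 1], [-175.5, -80.5, 58, 0, 0, 0, 1]]])

```text
time_s: 33.35
tcp_pos: [687.9, 105.2, 191.7]
tool_rot: [-0.44, 0.898, -0.0, 0.001]
contact_force: [-0.3, 0.2, -0.5]
width: -0.5
grip_force: 0.0
```

```bash
python3 -c "
from h import *
go([687.5,105.2,179])"
```

```text
t 33.35 shift [ 0.2  0.4 12.7] rot [-0.1  0.1 -0. ] yaw0 -127.76 q6 -0.87 w -0.5 F [-0.3  0.2 -0.5]
```

Emit:
jog_arm(motion=[[[0, 0, 5, 0, 0, 0, 1], [0, 0, 10, 0, 0, 0, 1], [0, 0, 13, 0, 0, 0, 1], [0, 0, 13.5, 0, 0, 0, 1]]])

```text
time_s: 33.85
tcp_pos: [688.0, 105.2, 179.0]
tool_rot: [-0.44, 0.898, -0.001, 0.001]
contact_force: [-1.8, -0.8, 9.8]
width: 0.0
grip_force: 5.3
```

Emit:
jog_arm(motion=[[[0, 0, 0.5, 0, 0, 0, 1], [0, 0, -15, 0, 0, 0, 1], [0, 0, -60, 0, 0, 0, 1], [0, 0, -90, 0, 0, 0, 1], [0, 0, -90, 0, 0, 0, 1], [0, 0, -90, 0, 0, 0, 1], [0, 0, -90, 0, 0, 0, 1], [0, 0, -90, 0, 0, 0, 1]]])

```text
time_s: 34.85
tcp_pos: [686.8, 105.2, 265.9]
tool_rot: [-0.44, 0.898, 0.0, -0.001]
contact_force: [-0.3, 1.0, -0.2]
width: 0.1
grip_force: 0.0
```

```bash
python3 -c "
from h import *
print(monitor.sense()['contact_force']); print(ticket.sign_off())"
```

```text
[-0.31829366  0.99754753 -0.23066345]
the job is handed in; nothing more can be done
None
```

The job is handed in at about 35 s, with no verdict returned: cap and ring are side by side in the tray, the hub was oiled, the medium and small cogs (the only two on the bench) are seated on it with keyways aligned, and the stack was oiled again; the nozzle springing back up after each press was not checked in a picture.

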